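Unpile the handed-in goods into their intake trays

TASK

Take the pile of handed-in goods apart and set each in the steel tray of its own shape and size, flat on the tray's floor inside the rim: the vial in the small round dish, the jar in the large round dish, the square tin in the square tray and the flat case in the oblong tray. Carry nothing with another thing standing on it, keep everything upright, set it down rather than drop it, and leave the tape roll and the stapler where they are.

Things in the scene. Friction and masses are not known exactly. Their poses are not given: they have to be found in the camera images.
- vial: Amber glass vial with white label band and black cap, 30 mm diameter (cap 29 mm, with a 20 mm neck from 42 to 46 mm up), 58 mm tall, about 50 g. At the start it stands upright on the tin's flat lid. Origin: centre of its underside, z up its axis.
- jar: Squat amber glass jar with white label band and wide black lid, 56 mm diameter over the lid (glass 54 mm, lid is the top 14 mm), 42 mm tall, about 180 g. At the start it stands upright on one end of the flat case, beside the tin, axes about 86 mm apart. Origin: centre of its underside, z up its axis.
- tin: Square closed tin of plain aluminium, 56 x 56 mm, 38 mm tall, about 150 g. At the start it stands on the other end of the flat case, within about 7 degrees of square to it, with the vial on top. Origin: centre of its underside, x and y square to its sides, z up.
- case: Flat oblong hard case, black below and grey lid, steel latches, 150 mm (its x) by 62 mm (its y), 35 mm high, about 300 g; lies flat on the counter as the bottom of the pile, carrying tin and jar one at each end. Origin: centre of its underside, z up.
- dish_vial: Small round dish, inside diameter 50 mm, outside 58 mm: the vial's place. Bare steel, fixed to the counter, lies flat, anywhere on the work area. Floor 4 mm thick, wall 4 mm thick, rim 12 mm above the counter. Origin: centre of its underside, z up.
- dish_jar: Large round dish, inside diameter 76 mm, outside 84 mm: the jar's place. Bare steel, fixed to the counter, lies flat, anywhere on the work area. Floor 4 mm thick, wall 4 mm thick, rim 12 mm above the counter. Origin: centre of its underside, z up.
- tray_tin: Square tray, inside 76 x 76 mm, outside 84 x 84 mm: the tin's place. Bare steel, fixed to the counter, lies flat, anywhere on the work area. Floor 4 mm thick, wall 4 mm thick, rim 12 mm above the counter. Origin: centre of its underside, z up, x and y square to its sides.
- tray_case: Oblong tray, inside 172 mm (x) by 84 mm (y), outside 180 x 92 mm: the case's place. Bare steel, fixed to the counter, lies flat, anywhere on the work area. Floor 4 mm thick, wall 4 mm thick, rim 12 mm above the counter. Origin: centre of its underside, z up, x along its length.
- tape_roll: Bystander: cardboard-brown roll of packing tape lying flat, 96 mm outside diameter, 76 mm hole, 40 mm high, loose. Origin: centre of its underside.
- stapler: Bystander: dark desk stapler, 135 mm (x) by 36 mm (y), 48 mm high, loose. Origin: centre of its underside.
Things that resemble listed ones, but are neither listed nor needed, are in the scene too. What is shaped like the tray_tin but blue is not meant.

How it is judged:
By the outcome, as a careful person would: the job done as asked, in the order asked, and still so for the second after the job is handed in, with the robot touching nothing.
It also fails if it takes over 125 s, if anything falls off the work surface, if the arm or the gripper's body presses on something with over 40 N, if the wrist force passes 120 N, or if a joint passes its speed limit or range.

ROBOT

A 6-joint arm with a two-finger parallel gripper is mounted at the origin on the work surface. World frame = base frame: x ahead of the robot, y to its left, z up, the work surface at z = 0. Lengths are in m, angles in rad, forces in N, time in s.
With the tool pointing down it reaches from about 0.35 to 0.775 m from the base axis. Payload 7.3 kg.
Tool frame: the origin (TCP) lies at the very end of the fingers, on their centre line; the grasp point (between the pads) lies robot.pinch_z behind it (robot.pinch_z is the distance from the TCP to the grasp point, in m); y points along the fingers, z is the direction in which the jaws open and shut, and the axes are right-handed (so a half turn about y gives the same grasp; the last joint's range is limited). The gripper opens to 92 mm and grips with 3 to 60 N. Pads are 19 mm wide; open, the fingers measure 130 mm over their backs; the gripper's body (75 mm by 190 mm) begins 47 mm behind the grasp point.
Start: joints at [-0.146, 0.342, 1.524, -0, 1.275, -0.146], TCP at [0.525, 0, 0.227] pointing down, gripper open.
Joint ranges: [-2.53, 2.53], [-0.77, 2.02], [0.04, 2.7], [-1, 4.14], [0.28, 2.66], [-3.11, 3.11]. Speed limits (rad/s): [2.57, 2.57, 3.14, 3.14, 3.14, 3.14].

INTERFACE

Orientations are given as [roll, pitch, yaw] about the fixed x, y, z axes, in that order (R = Rz(yaw) Ry(pitch) Rx(roll)).
In Python, from cell import status, viewer, robot gives the robot as it stands. The module is installed in compiled form; this text tells all that it offers.
- The arm moves only by the shell command python3 -m pendant 'ROWS' [FORCE]. ROWS is JSON, a list that holds one entry, the list of rows, each a list of 7 numbers: the shift along the tool's x, y, z in cm, then the turn, a rotation vector about the tool's x, y, z in rad, then the finger opening in cm, from 0 to 9.18. A call has 1 to 20 rows; each row is the pose to reach, as a shift and turn from the pose commanded when the call began, along the tool's axes at that moment; what a row does not reach only later rows make up. A row lasts 1/10 s, in which the tool goes at most 50 mm and 8.59 degrees, less where a joint would pass 70% of its speed; a pose out of reach is approached as far as the arm can. A call with a gripper value outside its range is refused whole. The fingers move at their own pace and stop on an object; FORCE is the grip in N (left out, the last holds). Time passes only in rows, so rows that repeat a pose let the fingers close. It gives the time, the measured TCP pose, the force and the opening at its end, in the units of the state.
- status.observe(): the state, without advancing time (a new reading comes with each control period).
- viewer.read_camera(name): name is "scene" or "side" or "wrist"; returns a dict with "image" (384x512x3 uint8, red, green, blue), "range_z" (384x512 float32, m along the optical axis (not along the pixel's ray), 0 where there is no reading), "fx", "fy", "cx", "cy" (pixels), "camera_from_world" (4x4, takes a point from world to camera coordinates). Camera axes: x right, y up, looking along -z (the intrinsics and any distortion apply to the point x, -y, -z); pixel columns grow to the right and rows downward; lengths in m; the calibration is good to about 2 mm. A picture is of the moment at which its call begins.
- robot.hand_in(): hands the job in, once; it reports no verdict.
The state is a dict: "time": time; "qpos": joint angles; "qvel": joint speeds; "joint_efforts": joint torques, N m; "tool_pos": TCP position; "tool_rot": TCP orientation; "contact_force": force on the tool from outside, world axes, zero at the start; "torque": the same for the moment, N m; "opening": finger opening in m.
Only numpy, scipy, OpenCV 4.12 (cv2) and the standard library are available. Lean on these libraries where they do the work, as an engineer would, in place of code of your own. Each camera call takes 0.05 s, during which the arm holds its last target. There are 200 camera calls.

## Working session

There is one attempt and no reset: what is moved stays moved. The work goes in short steps, Python scripts to look and compute and a shell command to move; the robot and the scene stay as the last step left them, time stands still between calls to the robot, and variables do not carry over. Pictures are saved under pics/ and viewed, about 12 in all and at most 16, crops included, and the job is handed in when it is done.

```bash
mkdir -p pics
cat > h.py <<'E'
import numpy as np, cv2
from cell import status, viewer, robot
def shot(n):
    d=viewer.read_camera(n); np.savez('%s.npz'%n,**{k:np.array(v) for k,v in d.items()}); return d
def cloud(d):
    z=d['range_z']; v,u=np.mgrid[0:384,0:512]
    P=np.stack([(u-d['cx'])/d['fx']*z,-(v-d['cy'])/d['fy']*z,-z,np.ones_like(z)],-1)
    W=P@np.linalg.inv(d['camera_from_world']).T
    return W[...,:3]
E
python3 - <<'E'
from h import *
s=status.observe(); print(s['time'],s['tool_pos'],s['tool_rot'],robot.pinch_z)
for n in('scene','side'):
    d=shot(n); cv2.imwrite('pics/%s0.png'%n,cv2.resize(d['image'][...,::-1],(800,600),interpolation=cv2.INTER_CUBIC))
    M=np.linalg.inv(d['camera_from_world']); print(n,M[:3,3].round(3),d['fx'],d.keys())
E
```

```text
0.0 [5.24592756e-01 8.35659498e-05 2.26051407e-01] [-1.57233266e+00  2.14655986e-04 -1.57077826e+00] 0.0188
scene [ 1.277 -0.458  0.725] 417.7141219703542 dict_keys(['image', 'range_z', 'fx', 'fy', 'cx', 'cy', 'camera_from_world'])
side [-0.082 -0.706  1.167] 463.60859712501264 dict_keys(['image', 'range_z', 'fx', 'fy', 'cx', 'cy', 'camera_from_world'])
```

View pics/scene0.png

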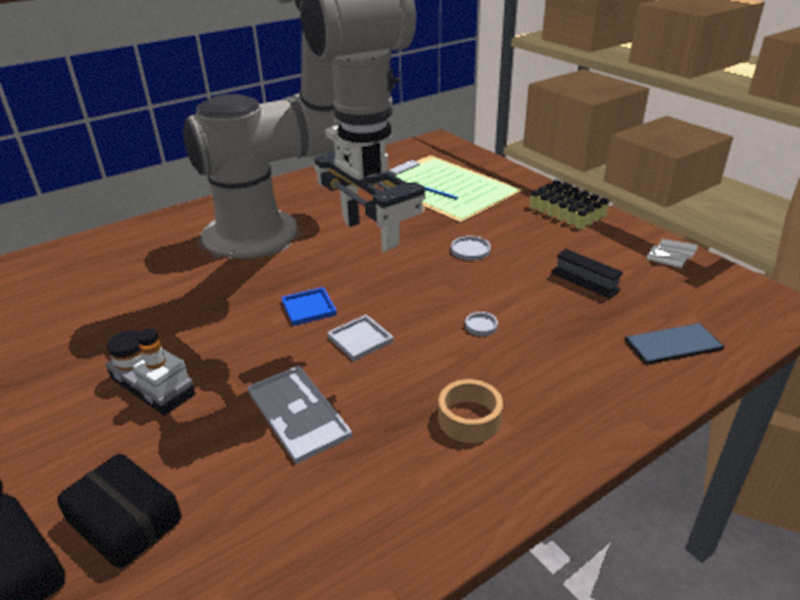

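View pics/side0.png

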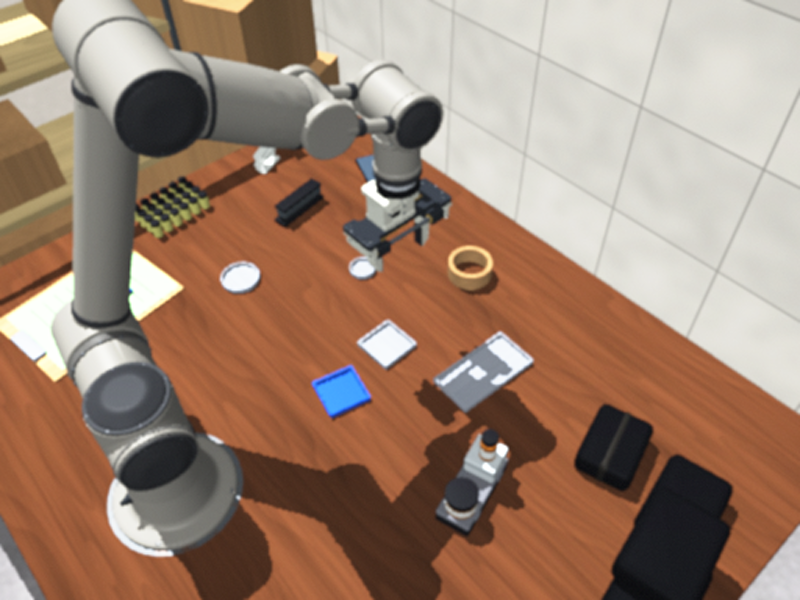

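Scene view (800x600 px): pile at (150,370), with the vial in front on the tin and the jar at the far end. Dishes: vial (481,323), jar (470,247). Tin tray (360,337); the blue decoy at (308,305) is excluded by its colour. Case tray (298,412), tape (470,410), stapler (587,273). The dark case/slab at (673,343) is not the case, because it carries no pile. Side view: the pile is at (475,485).

Run:
```python
from h import *
for n in('scene','side'):
    d=dict(np.load(n+'.npz')); W=cloud(d); f=.64
    rois={'scene':dict(dv=(460,305,502,342),dj=(442,230,498,265),tt=(322,312,398,362),tc=(240,360,358,468),tape=(430,375,510,448),stap=(545,245,630,300),pile=(95,320,205,415)),
          'side':dict(dv=(343,255,382,283),dj=(212,255,268,298),tt=(350,315,422,372),tc=(428,328,540,414),tape=(440,240,500,295),stap=(268,175,328,228),pile=(425,420,520,540))}[n]
    for k,(a,b,c,e) in rois.items():
        S=W[int(b*f):int(e*f),int(a*f):int(c*f)].reshape(-1,3); z=S[:,2]
        if k!='pile':
            m=(z>.0075)&(z<.06) if k not in('tape','stap') else (z>.03)&(z<.06)
            (cx,cy),(w,h),an=cv2.minAreaRect(S[m,:2].astype(np.float32)*1000)
            print(n,k,m.sum(),round(cx),round(cy),round(w),round(h),round(an,1),'zmax',round(z[m].max(),4))
        else:
            for nm,lo,hi in(('vialtop',.125,.14),('tin/jar',.069,.081),('case',.031,.038),('>.02',.02,.2)):
                m=(z>lo)&(z<hi)
                if m.sum()>5:
                    (cx,cy),(w,h),an=cv2.minAreaRect(S[m,:2].astype(np.float32)*1000); print(n,nm,m.sum(),round(cx),round(cy),round(w),round(h),round(an,1),np.median(z[m]).round(4))
    i=d['image'][...,::-1]; a,b,c,e=[int(x*f) for x in rois['pile']]
    cv2.imwrite('pics/pile_%s.png'%n,cv2.resize(i[b:e,a:c],None,fx=6,fy=6,interpolation=cv2.INTER_CUBIC)); print(a,b)
a,b=[cv2.imread('pics/pile_%s.png'%n) for n in('scene','side')]
h=max(a.shape[0],b.shape[0]); p=lambda x:cv2.copyMakeBorder(x,0,h-x.shape[0],0,0,0)
cv2.imwrite('pics/pile.png',np.hstack([p(a),p(b)])); print(a.shape,b.shape)
```

```text
scene dv 87 584 190 58 55 1.3 zmax 0.0142
scene dj 70 366 349 80 83 49.2 zmax 0.0136
scene tt 199 459 -5 141 86 0.9 zmax 0.0145
scene tc 390 582 -181 94 186 87.8 zmax 0.015
scene tape 535 750 23 94 97 50.7 zmax 0.0425
scene stap 417 601 447 130 36 10.4 zmax 0.0512
scene vialtop 94 426 -336 26 28 57.7 0.1295
scene tin/jar 513 385 -346 144 56 17.1 0.0739
scene case 224 400 -364 158 57 37.3 0.0338
scene >.02 1700 387 -348 151 62 18.2 0.0668
60 204
side dv 35 573 186 56 45 85.0 zmax 0.0155
side dj 76 363 345 83 83 20.8 zmax 0.017
side tt 151 455 -11 136 87 1.5 zmax 0.0173
side tc 257 578 -186 95 184 87.2 zmax 0.0177
side tape 247 745 18 99 92 44.7 zmax 0.0442
side stap 279 595 445 129 42 13.3 zmax 0.0536
side vialtop 98 421 -340 29 26 43.1 0.1295
side tin/jar 592 381 -350 143 56 17.0 0.0742
side case 297 377 -351 146 62 17.0 0.0336
side >.02 1518 379 -351 151 63 16.1 0.07
272 268
(366, 426, 3) (462, 360, 3)
```

View pics/pile.png

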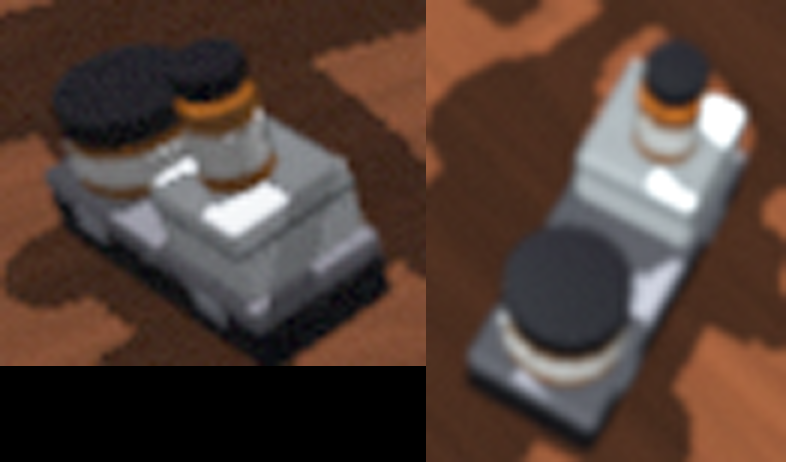

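Both cameras agree to about 5 mm: case centre about (383,-350) mm at yaw 17°, vial at the tin end (423,-338). The crop confirms vial on tin and jar on the other end. I'm moving above the vial and will refine with the wrist camera.

```bash
cat >> h.py <<'E'
from scipy.spatial.transform import Rotation as Ro
def go(x,y,z,yaw):
    """print shift(cm)/turn for tool-down pose, jaw axis at yaw deg (mod 180); x,y,z mm"""
    s=status.observe(); R=Ro.from_euler('xyz',s['tool_rot'])
    best=None
    for yy in(yaw,yaw+180):
        T=Ro.from_euler('xyz',[-np.pi/2,0,np.radians(yy-90)]); rv=(R.inv()*T).as_rotvec()
        if best is None or np.linalg.norm(rv)<np.linalg.norm(best): best=rv
    sh=R.inv().apply(np.array([x,y,z])/1000-s['tool_pos'])*100
    print('to',(x,y,z,yaw),'shift',sh.round(2),'turn',best.round(3),'q',np.round(s['qpos'],2),'t',s['time'])
E
python3 -m pendant '[[[33.8,2.6,-10.2,0,1.274,0,9.18],[33.8,2.6,-10.2,0,1.274,0,9.18],[33.8,2.6,-10.2,0,1.274,0,9.18],[33.8,2.6,-10.2,0,1.274,0,9.18],[33.8,2.6,-10.2,0,1.274,0,9.18],[33.8,2.6,-10.2,0,1.274,0,9.18],[33.8,2.6,-10.2,0,1.274,0,9.18],[33.8,2.6,-10.2,0,1.274,0,9.18],[33.8,2.6,-10.2,0,1.274,0,9.18],[33.8,2.6,-10.2,0,1.274,0,9.18],[33.8,2.6,-10.2,0,1.274,0,9.18],[33.8,2.6,-10.2,0,1.274,0,9.18]]]' 30
python3 - <<'E'
from h import *
d=shot('wrist'); cv2.imwrite('pics/w1.png',cv2.resize(d['image'][...,::-1],(800,600)))
W=cloud(d); M=np.linalg.inv(d['camera_from_world']); print(M.round(3))
S=W.reshape(-1,3)
for nm,lo,hi in(('vialtop',.124,.14),('tin/jar',.068,.082),('case',.028,.04)):
    m=(S[:,2]>lo)&(S[:,2]<hi)&(abs(S[:,0]-.383)<.15)&(abs(S[:,1]+.35)<.15)
    if m.sum()>5:
        (cx,cy),(w,h),an=cv2.minAreaRect(S[m,:2].astype(np.float32)*1000); print(nm,m.sum(),round(cx),round(cy),round(w),round(h),round(an,1),np.median(S[m,2]).round(4))
go(423,-338,150,107)
E
```

```text
time: 1.3
tool_pos: [0.4232, -0.3376, 0.2007]
tool_rot: [-1.571, 0.0, -2.842]
contact_force: [-0.2, -0.4, 0.5]
opening: 0.0915
[[ 0.295  0.911  0.289  0.503]
 [-0.955  0.281  0.09  -0.314]
 [ 0.    -0.303  0.953  0.359]
 [ 0.     0.     0.     1.   ]]
vialtop 777 424 -339 28 28 47.9 0.1313
tin/jar 2900 390 -346 129 56 17.1 0.0741
case 1000 389 -347 136 64 16.8 0.0351
to (423, -338, 150, 107) shift [0.03 5.07 0.04] turn [ 0.     0.002 -0.   ] q [-0.81  0.39  1.52  0.    1.23  0.46] t 1.35
```

View pics/w1.png

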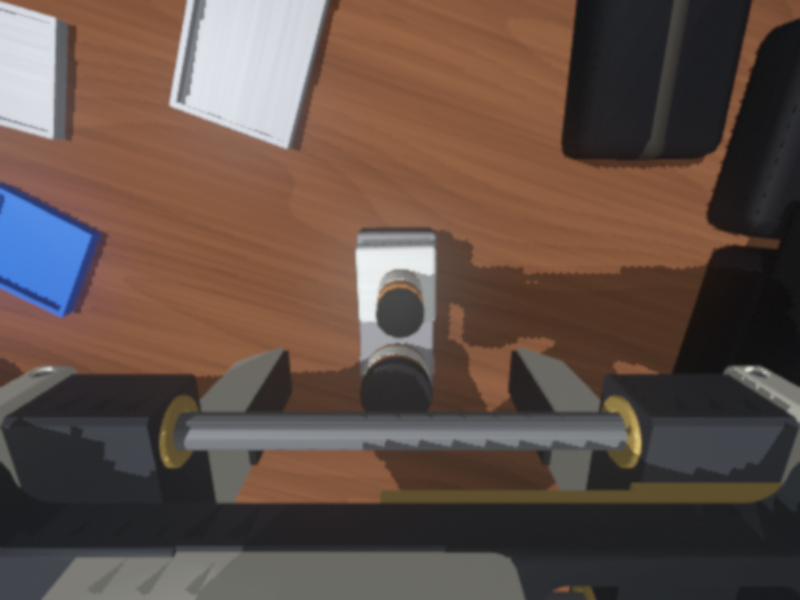

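The vial cap at px (400,310) is centred between the fingers. I'm descending and gripping.

```bash
python3 -m pendant '[[[0,4,0.15,0,0,0,9.18],[0,8,0.15,0,0,0,9.18],[0,10,0.15,0,0,0,9.18],[0,11,0.15,0,0,0,9.18],[0,11.45,0.15,0,0,0,9.18],[0,11.45,0.15,0,0,0,9.18],[0,11.45,0.15,0,0,0,6],[0,11.45,0.15,0,0,0,4],[0,11.45,0.15,0,0,0,3.2],[0,11.45,0.15,0,0,0,2],[0,11.45,0.15,0,0,0,2],[0,11.45,0.15,0,0,0,2],[0,11.45,0.15,0,0,0,2],[0,11.45,0.15,0,0,0,2],[0,11.45,0.15,0,0,0,2]]]' 20
python3 - <<'E'
from h import *
d=shot('scene'); W=cloud(d)
im=d['image'].astype(int); m=(W[...,2]>.0025)&(W[...,2]<.02)&(abs(W[...,0]-.47)<.12)&(abs(W[...,1]+.01)<.1)&(im[...,2]-im[...,0]<50)&(im.min(-1)>90)
n,l,st,c=cv2.connectedComponentsWithStats(m.astype(np.uint8))
k=1+np.argmax(st[1:,4]); print(cv2.minAreaRect(W[l==k][:,:2].astype(np.float32)*1000),st[k])
go(580,189,160,107)
E
```

```text
time: 2.85
tool_pos: [0.4234, -0.3394, 0.0862]
tool_rot: [-1.571, 0.0, -2.845]
contact_force: [0.2, 0.9, -0.1]
opening: 0.0297
((484.4818115234375, -4.768726348876953), (87.76283264160156, 85.35995483398438), 2.510828971862793) [210 202  42  27 430]
to (580, 189, 160, 107) shift [-30.42  -7.37 -45.95] turn [ 0.  0. -0.] q [-0.82  0.53  1.66  0.    0.96  0.46] t 2.9
```

```bash
python3 -m pendant '[[[0,-3,0,0,0,0,2],[0,-7,0,0,0,0,2],[-2,-8,-3,0,0,0,2],[-5,-8,-7.5,0,0,0,2],[-8,-8,-12,0,0,0,2],[-11,-8,-16.5,0,0,0,2],[-14,-8,-21,0,0,0,2],[-17,-8,-25.5,0,0,0,2],[-20,-8,-30,0,0,0,2],[-23,-8,-34.5,0,0,0,2],[-26,-8,-39,0,0,0,2],[-28.5,-8,-43,0,0,0,2],[-30,-8,-45.2,0,0,0,2],[-30.4,-8,-45.9,0,0,0,2],[-30.4,-8,-45.9,0,0,0,2],[-30.4,-8,-45.9,0,0,0,2]]]' 20
cat > w.py <<'E'
from h import *
import sys
n=sys.argv[1]; d=shot('wrist'); W=cloud(d); x0,y0,r=[float(a)/1000 for a in sys.argv[2:5]]
zl,zh=[float(a)/1000 for a in sys.argv[5:7]]
m=(np.hypot(W[...,0]-x0,W[...,1]-y0)<r)&(W[...,2]>zl)&(W[...,2]<zh)
nn,l,st,c=cv2.connectedComponentsWithStats(m.astype(np.uint8))
for k in range(1,nn):
    if st[k,4]>60:
        P=W[l==k][:,:2].astype(np.float32)*1000; print(st[k],np.round(np.hstack(cv2.minAreaRect(P)),1),'circ',np.round(np.hstack(cv2.minEnclosingCircle(P)),1))
s=status.observe(); print(s['tool_pos'].round(4),s['tool_rot'].round(3),s['opening'],s['qpos'].round(2))
if n!='-': cv2.imwrite('pics/%s.png'%n,cv2.resize(d['image'][...,::-1],(800,600)))
E
python3 w.py w2 580 189 60 8 20
```

```text
time: 4.5
tool_pos: [0.5795, 0.1876, 0.1658]
tool_rot: [-1.57, -0.001, -2.845]
contact_force: [0.4, -0.4, 0.0]
opening: 0.0295
[231 151  47  47 495] [582.4 189.4  57.2  55.8  18.3] circ [582.2 189.1  28.9]
[0.5796 0.187  0.166 ] [-1.570e+00 -1.000e-03 -2.846e+00] 0.02969323136949289 [ 0.19  0.55  1.37 -0.    1.23  1.46]
```

View pics/w2.png

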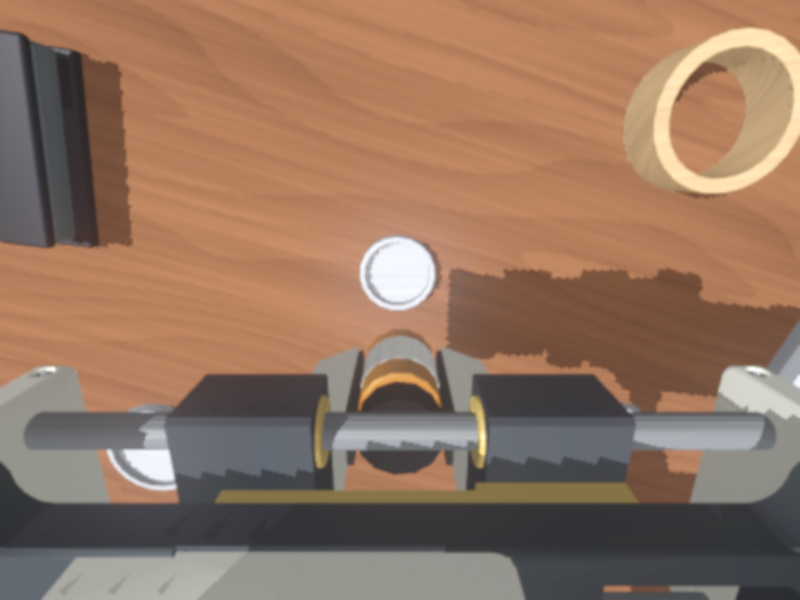

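The dish is at px (398,272), i.e. (582,189) mm, and the vial hangs upright in the jaws. I'm lowering it.

```bash
python3 -m pendant '[[[-0.29,4,-0.12,0,0,0,2],[-0.29,8,-0.12,0,0,0,2],[-0.29,11,-0.12,0,0,0,2],[-0.29,13,-0.12,0,0,0,2],[-0.29,14,-0.12,0,0,0,2],[-0.29,14.4,-0.12,0,0,0,2],[-0.29,14.7,-0.12,0,0,0,2],[-0.29,14.8,-0.12,0,0,0,2],[-0.29,14.85,-0.12,0,0,0,2],[-0.29,14.85,-0.12,0,0,0,2]]]' 20
```

```text
time: 5.55
tool_pos: [0.5827, 0.1905, 0.0185]
tool_rot: [-1.571, 0.001, -2.845]
contact_force: [-0.9, -0.6, -0.3]
opening: 0.0292
```

```bash
python3 -m pendant '[[[0,0,0,0,0,0,2],[0,0.05,0,0,0,0,2],[0,0.1,0,0,0,0,2],[0,0.1,0,0,0,0,2]]]' 20
```

```text
time: 5.95
tool_pos: [0.5825, 0.1905, 0.0172]
tool_rot: [-1.571, 0.001, -2.845]
contact_force: [-1.1, 0.3, 2.7]
opening: 0.0297
```

Touched down (2.7 N). I'm releasing and rising.

```bash
python3 -m pendant '[[[0,0.1,0,0,0,0,3.05],[0,0.1,0,0,0,0,3.2],[0,0.1,0,0,0,0,3.6],[0,0.1,0,0,0,0,4.4],[0,0.1,0,0,0,0,5.5],[0,0.1,0,0,0,0,5.5],[0,-0.5,0,0,0,0,5.5],[0,-2,0,0,0,0,5.5],[0,-5,0,0,0,0,5.5],[0,-9,0,0,0,0,5.5],[0,-13,0,0,0,0,7],[0,-15,0,0,0,0,9],[0,-15,0,0,0,0,9.18]]]' 20
python3 w.py w3 582 189 60 56 70
python3 - <<'E'
from h import *
go(341,-363,150,107)
E
```

```text
time: 7.25
tool_pos: [0.5844, 0.1909, 0.1721]
tool_rot: [-1.57, 0.009, -2.845]
contact_force: [0.6, -0.6, 0.4]
opening: 0.0741
[242 177  27  27 577] [583.1 189.9  28.1  27.7  17.4] circ [583.  189.8  14.4]
[0.5832 0.1906 0.1694] [-1.57   0.005 -2.845] 0.07847389295262201 [ 0.19  0.55  1.36 -0.    1.23  1.47]
to (341, -363, 150, 107) shift [39.36  1.78 45.85] turn [-0.001  0.    -0.005] q [ 0.19  0.55  1.36 -0.    1.23  1.47] t 7.3
```

View pics/w3.png

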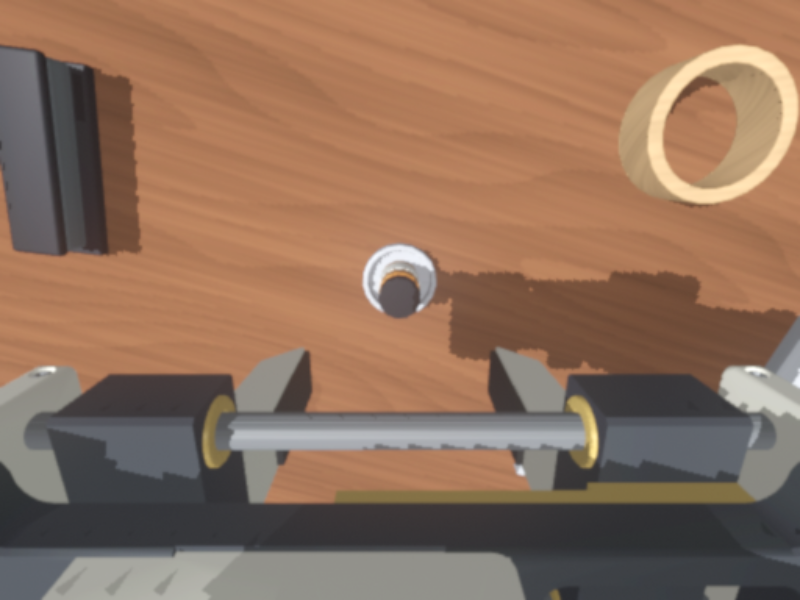

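The vial stands upright in its dish at px (398,290), (583,190) mm. Next, the jar.

```bash
python3 -m pendant '[[[1,0,1.2,0,0,0,9.18],[4,0,4.7,0,0,0,9.18],[7,0,8.2,0,0,0,9.18],[10,0,11.7,0,0,0,9.18],[13,0,15.2,0,0,0,9.18],[16,0,18.7,0,0,0,9.18],[19,0,22.2,0,0,0,9.18],[22,0,25.7,0,0,0,9.18],[25,0,29.2,0,0,0,9.18],[28,0,32.6,0,0,0,9.18],[31,0,36.1,0,0,0,9.18],[34,0,39.6,0,0,0,9.18],[37,0,43.1,0,0,0,9.18],[39,0,45.4,0,0,0,9.18],[39.4,0,45.9,0,0,0,9.18],[39.4,0,45.9,0,0,0,9.18],[39.4,0,45.9,0,0,0,9.18]]]' 20
python3 w.py w4 342 -363 50 70 85;python3 - <<'E'
from h import *
d=shot('side');W=cloud(d)
m=(W[...,2]>.074)&(W[...,2]<.082)&(np.hypot(W[...,0]-.342,W[...,1]+.363)<.05)
print(m.sum(),cv2.minEnclosingCircle(W[m][:,:2].astype(np.float32)*1000),np.median(W[m][:,2]))
E
```

```text
time: 9.0
tool_pos: [0.3399, -0.3624, 0.1661]
tool_rot: [-1.573, -0.0, -2.844]
contact_force: [0.8, -0.1, 0.4]
opening: 0.0916
[ 225  164   58   56 2454] [ 341.2 -360.8   54.9   54.7   36.5] circ [ 341.2 -360.8   27.9]
[ 0.3401 -0.3623  0.1663] [-1.572 -0.    -2.844] 0.09179742213012505 [-0.97  0.35  1.69  0.    1.1   0.3 ]
281 ((338.45477294921875, -363.8053894042969), 28.64763832092285) 0.07627665774180037
```

View pics/w4.png

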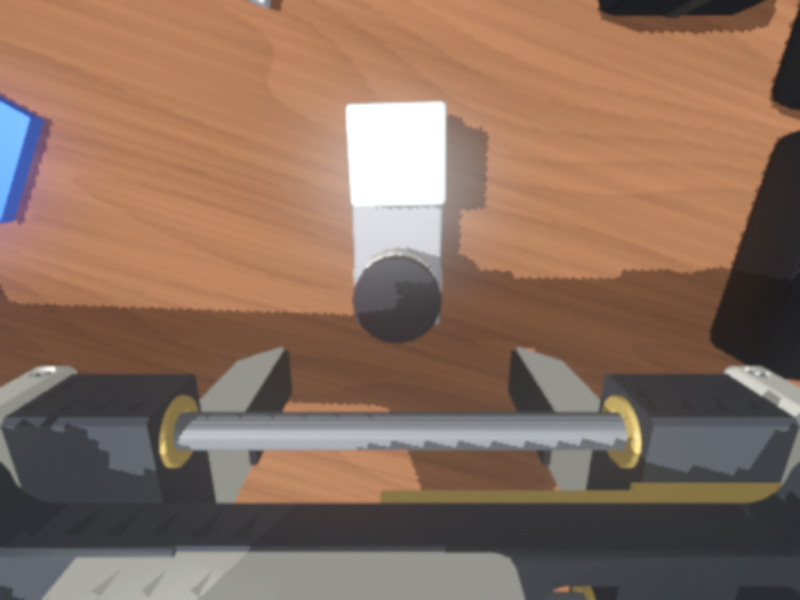

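The jar lid at px (397,297) is centred and the tin top is square-on at (397,153). I'm gripping the jar.

```bash
python3 -m pendant '[[[-0.15,4,-0.09,0,0,0,9.18],[-0.15,8,-0.09,0,0,0,9.18],[-0.15,10,-0.09,0,0,0,9.18],[-0.15,11,-0.09,0,0,0,9.18],[-0.15,11.45,-0.09,0,0,0,9.18],[-0.15,11.45,-0.09,0,0,0,9.18],[-0.15,11.45,-0.09,0,0,0,7],[-0.15,11.45,-0.09,0,0,0,6],[-0.15,11.45,-0.09,0,0,0,4.8],[-0.15,11.45,-0.09,0,0,0,4.8],[-0.15,11.45,-0.09,0,0,0,4.8],[-0.15,11.45,-0.09,0,0,0,4.8],[-0.15,11.45,-0.09,0,0,0,4.8]]]' 25
python3 - <<'E'
from h import *
go(366,348,160,107)
go(366,348,160,17)
E
```

```text
time: 10.4
tool_pos: [0.3409, -0.3623, 0.0524]
tool_rot: [-1.571, 0.0, -2.845]
contact_force: [-0.9, 1.7, 4.0]
opening: 0.0555
to (366, 348, 160, 107) shift [-23.17 -10.75 -67.2 ] turn [ 0.  0. -0.] q [-0.97  0.51  1.82  0.    0.82  0.3 ] t 10.4
to (366, 348, 160, 17) shift [-23.17 -10.75 -67.2 ] turn [ 0.    -1.571 -0.   ] q [-0.97  0.51  1.82  0.    0.82  0.3 ] t 10.4
```

```bash
python3 -m pendant '[[[0,-2,0,0,0,0,4.8],[0,-5,0,0,0,0,4.8],[-1,-9,-1.4,0,0,0,4.8],[-4,-11,-5.4,0,0,0,4.8],[-7,-11,-9.4,0,0,0,4.8],[-10,-11,-13.4,0,0,0,4.8],[-13,-11,-17.5,0,0,0,4.8],[-16,-11,-21.5,0,0,0,4.8],[-19,-11,-25.6,0,0,0,4.8],[-21.5,-11,-29,0,0,0,4.8],[-23,-11,-33,0,0,0,4.8],[-24,-11,-37.5,0,0,0,4.8],[-24.2,-11,-42,0,0,0,4.8],[-24,-11,-46.5,0,0,0,4.8],[-23.8,-11,-51,0,0,0,4.8],[-23.5,-11,-55.5,0,0,0,4.8],[-23.3,-11,-60,0,0,0,4.8],[-23.2,-11,-64,0,0,0,4.8],[-23.2,-11,-66.5,0,0,0,4.8],[-23.2,-11,-67.2,0,0,0,4.8]]]' 25
python3 -m pendant '[[[0,0,0,0,0,0,4.8],[0,0,0,0,0,0,4.8]]]' 25
python3 w.py w5 366 348 65 8 20
```

```text
time: 12.4
tool_pos: [0.3652, 0.3501, 0.1619]
tool_rot: [-1.571, -0.0, -2.842]
contact_force: [0.6, 0.0, -1.7]
opening: 0.0554
time: 12.6
tool_pos: [0.3666, 0.3471, 0.162]
tool_rot: [-1.57, -0.001, -2.845]
contact_force: [0.2, -1.6, -1.5]
opening: 0.0553
[219 145  70  57 552] [371.8 350.5  67.   83.   19.5] circ [364.5 347.9  41.8]
[0.3667 0.3469 0.1621] [-1.57  -0.    -2.846] 0.05515340018379177 [ 0.61  0.37  1.68 -0.    1.1   1.88]
```

View pics/w5.png

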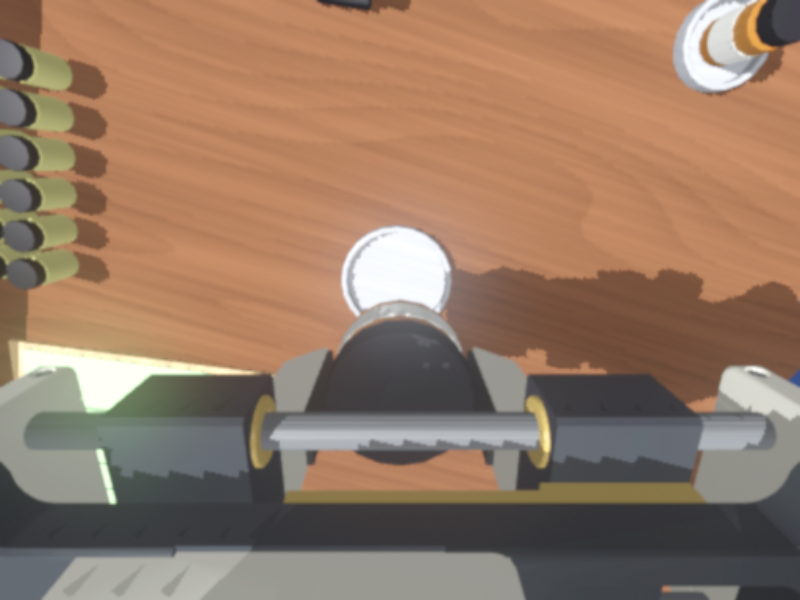

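The jar is held upright. The dish is at px (397,275), (365,348) mm. I'm lowering.

```bash
python3 -m pendant '[[[0.13,4,-0.15,0,0,0,4.8],[0.13,8,-0.15,0,0,0,4.8],[0.13,11,-0.15,0,0,0,4.8],[0.13,12.5,-0.15,0,0,0,4.8],[0.13,13.3,-0.15,0,0,0,4.8],[0.13,13.6,-0.15,0,0,0,4.8],[0.13,13.8,-0.15,0,0,0,4.8],[0.13,13.9,-0.15,0,0,0,4.8],[0.13,13.95,-0.15,0,0,0,4.8],[0.13,14,-0.15,0,0,0,4.8],[0.13,14,-0.15,0,0,0,4.8]]]' 25
```

```text
time: 13.75
tool_pos: [0.3647, 0.3492, 0.0225]
tool_rot: [-1.571, 0.001, -2.845]
contact_force: [-0.2, -0.1, -1.2]
opening: 0.0559
```

```bash
python3 -m pendant '[[[0,0.05,0,0,0,0,4.8],[0,0.1,0,0,0,0,4.8],[0,0.13,0,0,0,0,4.8],[0,0.13,0,0,0,0,4.8]]]' 25
```

```text
time: 14.15
tool_pos: [0.3647, 0.3492, 0.0214]
tool_rot: [-1.571, 0.0, -2.845]
contact_force: [-1.5, -0.9, 4.3]
opening: 0.0554
```

```bash
python3 -m pendant '[[[0,0,0,0,0,0,5.6],[0,0,0,0,0,0,5.8],[0,0,0,0,0,0,6.4],[0,0,0,0,0,0,7.5],[0,0,0,0,0,0,8.5],[0,0,0,0,0,0,8.5],[0,-0.6,0,0,0,0,8.5],[0,-2,0,0,0,0,8.5],[0,-5,0,0,0,0,8.5],[0,-9,0,0,0,0,8.5],[0,-13,0,0,0,0,9],[0,-15,0,0,0,0,9.18],[0,-15,0,0,0,0,9.18]]]' 25
python3 w.py w6 365 348 70 38 60
python3 - <<'E'
from h import *
go(480,0,165,107)
go(424,-338,165,107)
E
```

```text
time: 15.45
tool_pos: [0.3661, 0.3502, 0.1746]
tool_rot: [-1.573, 0.007, -2.845]
contact_force: [-0.4, 1.1, -0.2]
opening: 0.0912
[ 232  160   50   49 1886] [365.7 348.5  54.8  55.2  62. ] circ [365.5 348.2  27.8]
[0.3652 0.3495 0.1725] [-1.572  0.003 -2.845] 0.091897866611234 [ 0.61  0.36  1.66 -0.    1.12  1.89]
to (480, 0, 165, 107) shift [-0.76  0.71 36.78] turn [ 0.001  0.    -0.003] q [ 0.61  0.36  1.66 -0.    1.12  1.89] t 15.5
to (424, -338, 165, 107) shift [14.49  0.62 67.47] turn [ 0.001  0.    -0.003] q [ 0.61  0.36  1.66 -0.    1.12  1.89] t 15.5
```

View pics/w6.png

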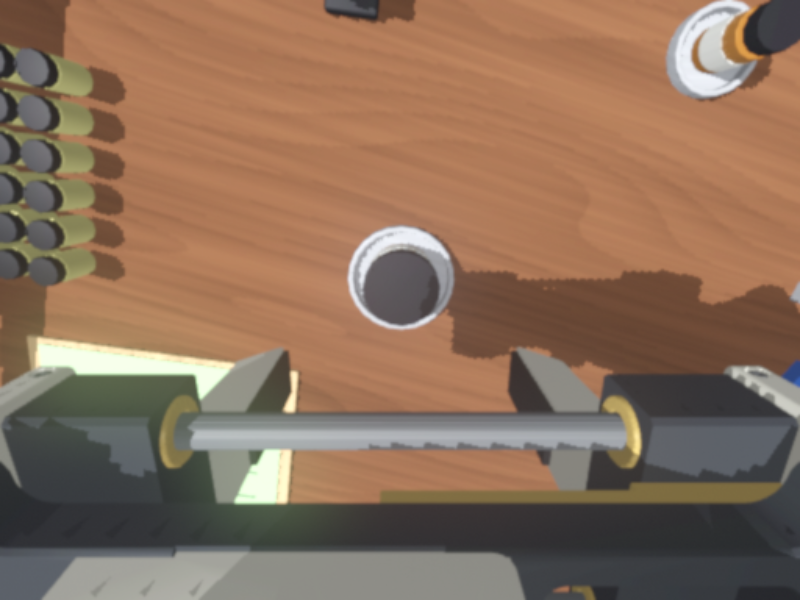

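The jar sits in its dish at px (401,287), (365.5,348) mm. Now the tin.

```bash
python3 -m pendant '[[[0,0.5,2,0,0,0,9.18],[0,0.5,6.5,0,0,0,9.18],[-0.2,0.5,11,0,0,0,9.18],[-0.3,0.5,15.5,0,0,0,9.18],[-0.4,0.5,20,0,0,0,9.18],[-0.5,0.5,24.5,0,0,0,9.18],[-0.5,0.5,29,0,0,0,9.18],[-0.5,0.5,33.5,0,0,0,9.18],[0,0.5,37.5,0,0,0,9.18],[1.5,0.5,41.5,0,0,0,9.18],[3.5,0.5,45.5,0,0,0,9.18],[5.5,0.5,49.5,0,0,0,9.18],[7.5,0.5,53.5,0,0,0,9.18],[9.5,0.5,57.5,0,0,0,9.18],[11.5,0.5,61.5,0,0,0,9.18],[13.5,0.5,65.5,0,0,0,9.18],[14.5,0.5,67.3,0,0,0,9.18],[14.5,0.5,67.5,0,0,0,9.18],[14.5,0.5,67.5,0,0,0,9.18],[14.5,0.5,67.5,0,0,0,9.18]]]' 25
python3 w.py - 424 -338 60 66 85;python3 w.py w7 383 -350 100 28 42
```

```text
time: 17.5
tool_pos: [0.4234, -0.3373, 0.1652]
tool_rot: [-1.573, -0.0, -2.844]
contact_force: [0.5, 0.3, 0.2]
opening: 0.0921
[ 224  163   58   56 3057] [ 424.2 -335.4   55.7   55.5   18.7] circ [ 424.4 -335.5   37.8]
[ 0.4236 -0.3373  0.1655] [-1.572 -0.    -2.843] 0.09160051202095586 [-0.81  0.43  1.57  0.    1.14  0.46]
[225 153  57  10 316] [ 450.3 -327.1    8.7   61.6   18.1] circ [ 448.9 -327.5   30.9]
[ 228  218   52   46 2332] [ 352.9 -357.2   61.9   63.4   18.2] circ [ 352.3 -357.3   43.2]
[ 0.4237 -0.3374  0.1658] [-1.572 -0.    -2.843] 0.09170917354739201 [-0.81  0.43  1.57  0.    1.14  0.46]
```

View pics/w7.png

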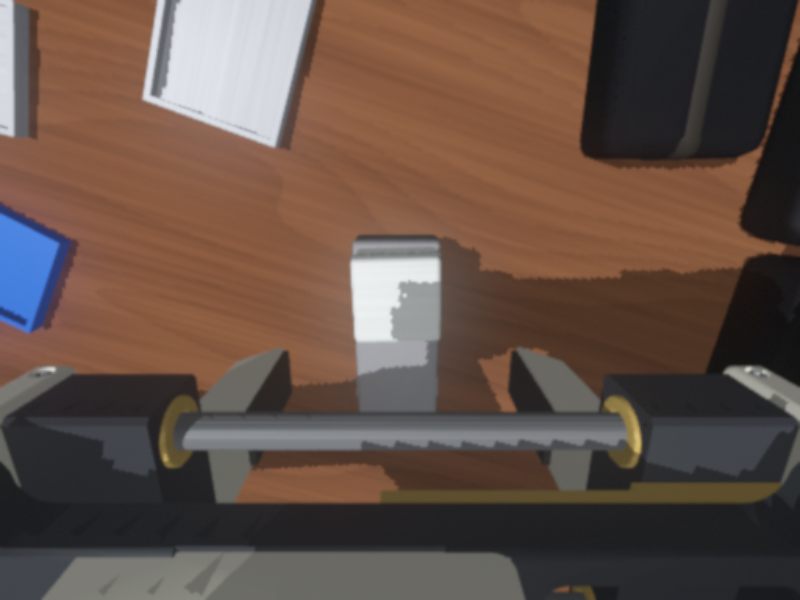

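The tin top is at px (396,300) → (424,-335) mm, yaw 18.7°. I'm turning slightly and gripping.

```bash
python3 -m pendant '[[[-0.11,4,-0.18,0,-0.028,0,9.18],[-0.11,8,-0.18,0,-0.028,0,9.18],[-0.11,10.5,-0.18,0,-0.028,0,9.18],[-0.11,11.5,-0.18,0,-0.028,0,9.18],[-0.11,11.85,-0.18,0,-0.028,0,9.18],[-0.11,11.85,-0.18,0,-0.028,0,9.18],[-0.11,11.85,-0.18,0,-0.028,0,7],[-0.11,11.85,-0.18,0,-0.028,0,6],[-0.11,11.85,-0.18,0,-0.028,0,4.8],[-0.11,11.85,-0.18,0,-0.028,0,4.8],[-0.11,11.85,-0.18,0,-0.028,0,4.8],[-0.11,11.85,-0.18,0,-0.028,0,4.8],[-0.11,11.85,-0.18,0,-0.028,0,4.8]]]' 25
python3 - <<'E'
from h import *
go(482,-6,150,92)
E
```

```text
time: 18.9
tool_pos: [0.4239, -0.3367, 0.0476]
tool_rot: [-1.571, 0.0, -2.817]
contact_force: [-2.0, 2.2, 3.8]
opening: 0.056
to (482, -6, 150, 92) shift [-16.06 -10.23 -29.49] turn [ 0.    0.29 -0.  ] q [-0.81  0.58  1.7   0.    0.87  0.43] t 18.9
```

```bash
python3 -m pendant '[[[0,-2,0,0,0,0,4.8],[0,-5,0,0,0,0,4.8],[-1,-9,-2,0,0,0,4.8],[-3.2,-12,-6,0,0.05,0,4.8],[-5.4,-12,-10,0,0.1,0,4.8],[-7.6,-12,-14,0,0.15,0,4.8],[-9.8,-12,-18,0,0.2,0,4.8],[-12,-12,-22,0,0.25,0,4.8],[-14,-12,-26,0,0.29,0,4.8],[-15.5,-12,-28.5,0,0.29,0,4.8],[-16,-12,-29.5,0,0.29,0,4.8],[-16,-12,-29.5,0,0.29,0,4.8],[-16,-12,-29.5,0,0.29,0,4.8]]]' 25
python3 w.py w8 484 -6 75 8 18
```

```text
time: 20.2
tool_pos: [0.4813, -0.007, 0.1672]
tool_rot: [-1.57, -0.0, -3.107]
contact_force: [-0.3, -0.3, -2.7]
opening: 0.0557
[220 141  72  52 655] [493.9  -7.3  62.3  84.1   2. ] circ [494.   -7.6  51.6]
[ 0.4813 -0.0073  0.1673] [-1.57  -0.    -3.108] 0.05608919474674134 [-0.17  0.32  1.73 -0.    1.09  1.36]
```

View pics/w8.png

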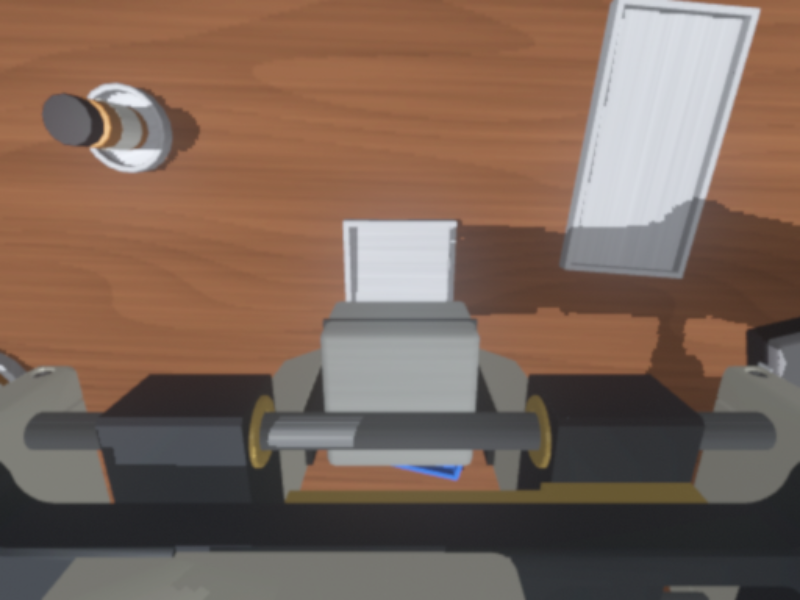

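The tin is held level. The tray's front edge is at px (400,222) → tray centre about (483,-7.7), yaw 2°. I'm lowering.

```bash
python3 -m pendant '[[[-0.17,4,0.05,0,0,0,4.8],[-0.17,8,0.05,0,0,0,4.8],[-0.17,12,0.05,0,0,0,4.8],[-0.17,13.5,0.05,0,0,0,4.8],[-0.17,14.3,0.05,0,0,0,4.8],[-0.17,14.6,0.05,0,0,0,4.8],[-0.17,14.8,0.05,0,0,0,4.8],[-0.17,14.95,0.05,0,0,0,4.8],[-0.17,15,0.05,0,0,0,4.8],[-0.17,15,0.05,0,0,0,4.8]]]' 25
python3 -m pendant '[[[0,0.04,0,0,0,0,4.8],[0,0.08,0,0,0,0,4.8],[0,0.1,0,0,0,0,4.8]]]' 25
```

```text
time: 21.25
tool_pos: [0.4835, -0.0066, 0.018]
tool_rot: [-1.571, 0.001, -3.107]
contact_force: [0.3, -0.0, -1.6]
opening: 0.056
time: 21.55
tool_pos: [0.4832, -0.0065, 0.0166]
tool_rot: [-1.571, 0.0, -3.107]
contact_force: [-1.1, -0.5, 3.6]
opening: 0.0559
```

```bash
python3 -m pendant '[[[0,0,0,0,0,0,5.65],[0,0,0,0,0,0,5.9],[0,0,0,0,0,0,6.5],[0,0,0,0,0,0,7.5],[0,0,0,0,0,0,8.5],[0,0,0,0,0,0,8.5],[0,-0.6,0,0,0,0,8.5],[0,-2,0,0,0,0,8.5],[0,-5,0,0,0,0,8.5],[0,-9,0,0,0,0,8.5],[0,-13,0,0,0,0,9],[0,-15,0,0,0,0,9.18],[0,-15,0,0,0,0,9.18]]]' 25
python3 w.py w9 484 -6 60 34 50
python3 - <<'E'
from h import *
go(381,-348,150,108)
E
```

```text
time: 22.85
tool_pos: [0.4849, -0.0068, 0.17]
tool_rot: [-1.569, 0.007, -3.107]
contact_force: [-0.5, -0.6, -0.3]
opening: 0.0918
[ 230  160   51   49 2418] [484.2  -7.4  55.8  56.1   1.8] circ [484.5  -7.7  37.6]
[ 0.4838 -0.0067  0.1679] [-1.57   0.004 -3.107] 0.0917339593085042 [-0.17  0.32  1.73 -0.    1.09  1.36]
to (381, -348, 150, 108) shift [11.47  1.78 33.75] turn [-0.001 -0.279 -0.003] q [-0.17  0.32  1.73 -0.    1.09  1.36] t 22.9
```

View pics/w9.png

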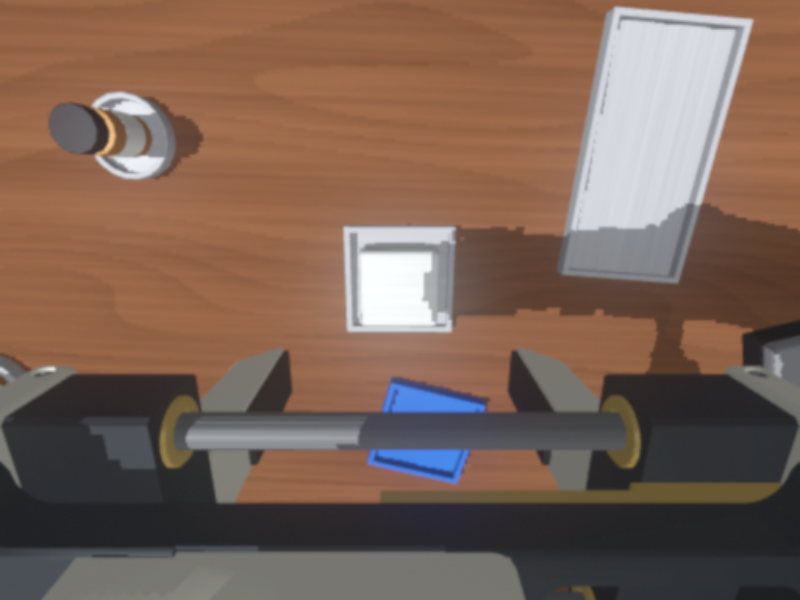

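The tin lies flat in the square tray at px (398,285). Next is the case, and I'll measure its tray from this same frame.

```bash
python3 - <<'E'
from h import *
W=cloud(dict(np.load('wrist.npz')))
m=(W[...,2]>.003)&(W[...,2]<.02)&(abs(W[...,0]-.58)<.13)&(abs(W[...,1]+.183)<.07)
n,l,st,c=cv2.connectedComponentsWithStats(m.astype(np.uint8));k=1+np.argmax(st[1:,4])
print(cv2.minAreaRect(W[l==k][:,:2].astype(np.float32)*1000))
E
python3 -m pendant '[[[0.3,0,1,0,-0.03,0,9.18],[1.7,0,5,0,-0.1,0,9.18],[3.2,0,9.5,0,-0.2,0,9.18],[4.7,0,14,0,-0.279,0,9.18],[6.2,0,18.5,0,-0.279,0,9.18],[7.7,0,23,0,-0.279,0,9.18],[9.2,0,27.5,0,-0.279,0,9.18],[10.8,0,31.7,0,-0.279,0,9.18],[11.5,0,33.75,0,-0.279,0,9.18],[11.5,0,33.75,0,-0.279,0,9.18],[11.5,0,33.75,0,-0.279,0,9.18]]]' 35
python3 w.py w10 383 -350 100 28 42
python3 - <<'E'
from h import *
d=shot('side');W=cloud(d)
m=(W[...,2]>.03)&(W[...,2]<.045)&(np.hypot(W[...,0]-.38,W[...,1]+.35)<.1)
print(cv2.minAreaRect(W[m][:,:2].astype(np.float32)*1000))
E
```

```text
((580.8732299804688, -183.84927368164062), (93.69085693359375, 180.57252502441406), 87.41233825683594)
time: 24.0
tool_pos: [0.3792, -0.3471, 0.165]
tool_rot: [-1.574, -0.001, -2.829]
contact_force: [0.0, 1.1, 0.2]
opening: 0.0915
[ 228  111   60  130 7133] [ 382.4 -348.4  149.7   63.5   17.5] circ [ 382.8 -348.3   79.3]
[ 0.3797 -0.3466  0.1654] [-1.573e+00 -1.000e-03 -2.828e+00] 0.09177113836357093 [-0.89  0.38  1.64  0.    1.12  0.37]
((379.834228515625, -349.8737487792969), (151.013671875, 62.24987030029297), 17.021751403808594)
```

View pics/w10.png

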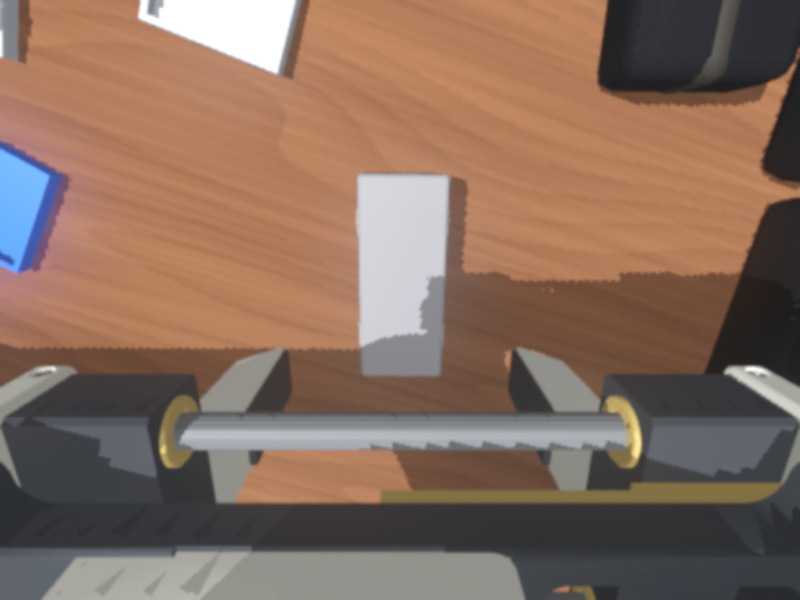

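The case is at px (402,275) → (382.4,-348.4), yaw 17.5°, with nothing on it. I'm gripping across its width.

```bash
python3 -m pendant '[[[-0.2,4,0.25,0,0.008,0,9.18],[-0.2,8,0.25,0,0.008,0,9.18],[-0.2,12,0.25,0,0.008,0,9.18],[-0.2,14,0.25,0,0.008,0,9.18],[-0.2,15,0.25,0,0.008,0,9.18],[-0.2,15.4,0.25,0,0.008,0,9.18],[-0.2,15.4,0.25,0,0.008,0,9.18],[-0.2,15.4,0.25,0,0.008,0,7.5],[-0.2,15.4,0.25,0,0.008,0,6.6],[-0.2,15.4,0.25,0,0.008,0,5.4],[-0.2,15.4,0.25,0,0.008,0,5.4],[-0.2,15.4,0.25,0,0.008,0,5.4],[-0.2,15.4,0.25,0,0.008,0,5.4],[-0.2,15.4,0.25,0,0.008,0,5.4]]]' 35
python3 - <<'E'
from h import *
go(581,-183.5,130,87.4)
E
```

```text
time: 25.5
tool_pos: [0.3824, -0.3493, 0.0128]
tool_rot: [-1.571, -0.0, -2.836]
contact_force: [-1.9, 2.0, 7.0]
opening: 0.062
to (581, -183.5, 130, 87.4) shift [-23.93 -11.72  -9.84] turn [0.001 0.351 0.   ] q [-0.89  0.6   1.79  0.    0.75  0.38] t 25.5
```

```bash
python3 -m pendant '[[[0,-1,0,0,0,0,5.4],[0,-3,0,0,0,0,5.4],[0,-6,0,0,0,0,5.4],[-2,-9,-0.8,0,0.03,0,5.4],[-5,-11.5,-2,0,0.08,0,5.4],[-9,-11.5,-3.7,0,0.14,0,5.4],[-13,-11.5,-5.3,0,0.2,0,5.4],[-17,-11.5,-7,0,0.27,0,5.4],[-20.5,-11.5,-8.4,0,0.32,0,5.4],[-23,-11.5,-9.5,0,0.35,0,5.4],[-23.9,-11.5,-9.8,0,0.35,0,5.4],[-23.9,-11.5,-9.8,0,0.35,0,5.4],[-23.9,-11.5,-9.8,0,0.35,0,5.4]]]' 35
python3 w.py w11 581 -184 115 7 18
python3 - <<'E'
from h import *
W=cloud(dict(np.load('wrist.npz')))
m=(W[...,2]>.09)&(W[...,2]<.16)&(np.hypot(W[...,0]-.6,W[...,1]+.184)<.09)
print(np.percentile(W[m],[2,50,98],axis=0).round(3),m.sum())
E
```

```text
time: 26.8
tool_pos: [0.5801, -0.1849, 0.1272]
tool_rot: [-1.571, -0.001, 3.098]
contact_force: [0.7, -0.5, -4.6]
opening: 0.0618
[206  98  96  22 550] [ 660.4 -187.4   92.3   19.6   87.8] circ [ 660.2 -187.3   46.9]
[ 0.58   -0.1852  0.1273] [-1.571e+00 -1.000e-03  3.097e+00] 0.06178231086237186 [-0.43  0.58  1.42 -0.    1.14  1.18]
[[ 0.543 -0.222  0.14 ]
 [ 0.611 -0.187  0.15 ]
 [ 0.655 -0.15   0.155]] 20396
```

View pics/w11.png

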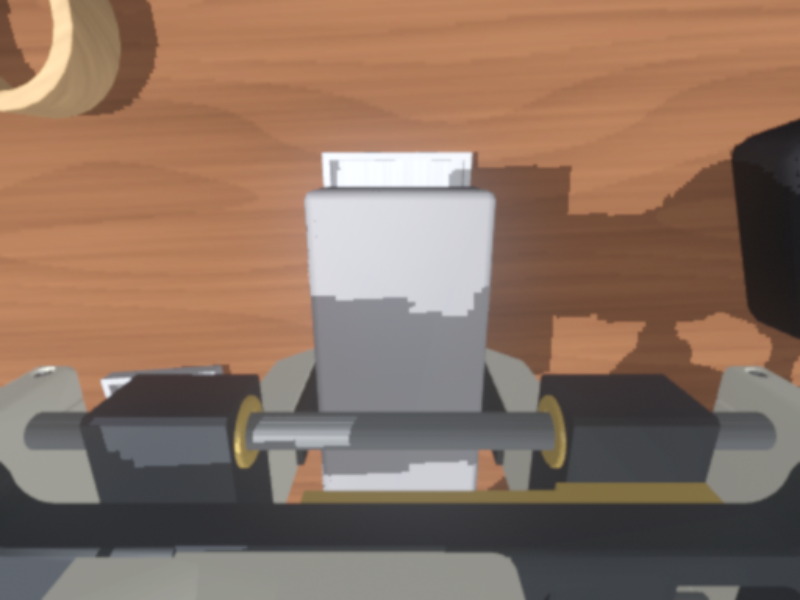

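Tray far end at px (397,155) → tray centre (580,-184), yaw -2.4°, lined up with the case. I'll check the case's tilt in the grip.

Run:
```python
from h import *
W=cloud(dict(np.load('wrist.npz')))
S=W[128:255,208:304].reshape(-1,3)
m=(S[:,2]>.12)&(S[:,2]<.17)&(abs(S[:,0]-.6)<.07)&(abs(S[:,1]+.185)<.025);S=S[m]
A=np.c_[S[:,:2]-[.58,-.184],np.ones(len(S))];print(np.linalg.lstsq(A,S[:,2],rcond=None)[0].round(4),len(S))
```

```text
[-0.0011 -0.0017  0.1498] 11382
```

```bash
python3 -m pendant '[[[0,3,-0.11,0,0,0,5.4],[0,6,-0.11,0,0,0,5.4],[0,8.5,-0.11,0,0,0,5.4],[0,10,-0.11,0,0,0,5.4],[0,10.5,-0.11,0,0,0,5.4],[0,10.8,-0.11,0,0,0,5.4],[0,10.9,-0.11,0,0,0,5.4],[0,11,-0.11,0,0,0,5.4],[0,11,-0.11,0,0,0,5.4]]]' 35
python3 -m pendant '[[[0,0.04,0,0,0,0,5.4],[0,0.08,0,0,0,0,5.4],[0,0.1,0,0,0,0,5.4]]]' 35
```

```text
time: 27.75
tool_pos: [0.5814, -0.1834, 0.0182]
tool_rot: [-1.57, 0.001, 3.097]
contact_force: [0.3, 0.5, -3.9]
opening: 0.0619
time: 28.05
tool_pos: [0.5812, -0.1831, 0.0168]
tool_rot: [-1.571, 0.0, 3.097]
contact_force: [-0.6, 0.3, 0.6]
opening: 0.0617
```

```bash
python3 -m pendant '[[[0,0.03,0,0,0,0,5.4],[0,0.03,0,0,0,0,5.4]]]' 35
python3 -m pendant '[[[0,0,0,0,0,0,6.25],[0,0,0,0,0,0,6.5],[0,0,0,0,0,0,7],[0,0,0,0,0,0,8],[0,0,0,0,0,0,8.5],[0,0,0,0,0,0,8.5],[0,-0.6,0,0,0,0,8.5],[0,-2,0,0,0,0,8.5],[0,-5,0,0,0,0,8.5],[0,-9,0,0,0,0,8.5],[0,-13,0,0,0,0,9],[0,-17,0,0,0,0,9.18],[0,-20,0,0,0,0,9.18],[0,-20,0,0,0,0,9.18]]]' 35
python3 w.py w12 581 -184 110 36 45
python3 - <<'E'
from h import *
d=shot('scene'); cv2.imwrite('pics/end.png',cv2.resize(d['image'][...,::-1],(800,600),interpolation=cv2.INTER_CUBIC))
E
```

```text
time: 28.25
tool_pos: [0.5812, -0.1831, 0.0168]
tool_rot: [-1.571, 0.001, 3.097]
contact_force: [-2.1, 0.7, 4.2]
opening: 0.0618
time: 29.65
tool_pos: [0.5832, -0.184, 0.223]
tool_rot: [-1.567, 0.011, 3.097]
contact_force: [-0.1, 0.0, -0.6]
opening: 0.0918
[ 230  116   50  110 5136] [ 582.2 -184.    61.9  147.4   87.4] circ [ 582.5 -183.9   79.1]
[ 0.5821 -0.1835  0.2199] [-1.568  0.006  3.097] 0.09175267677539255 [-0.43  0.5   1.29  0.    1.34  1.18]
```

View pics/w12.png

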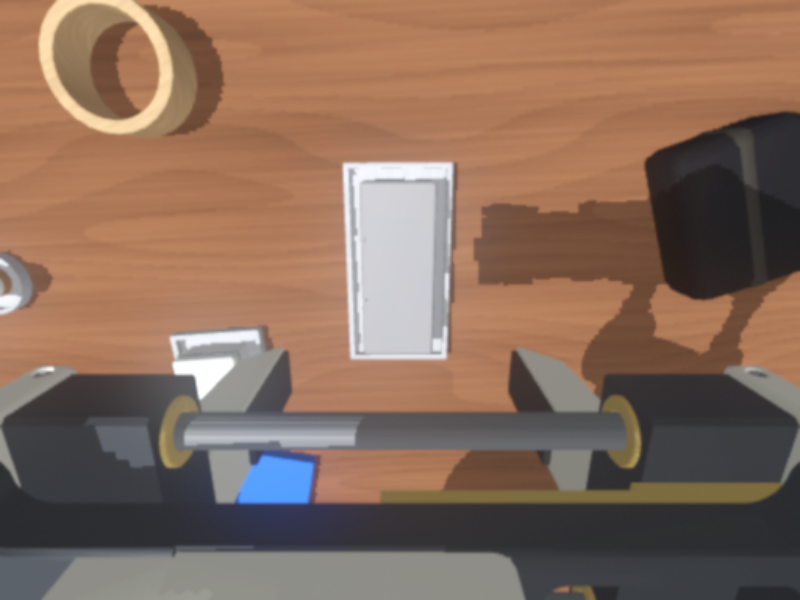

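View pics/end.png

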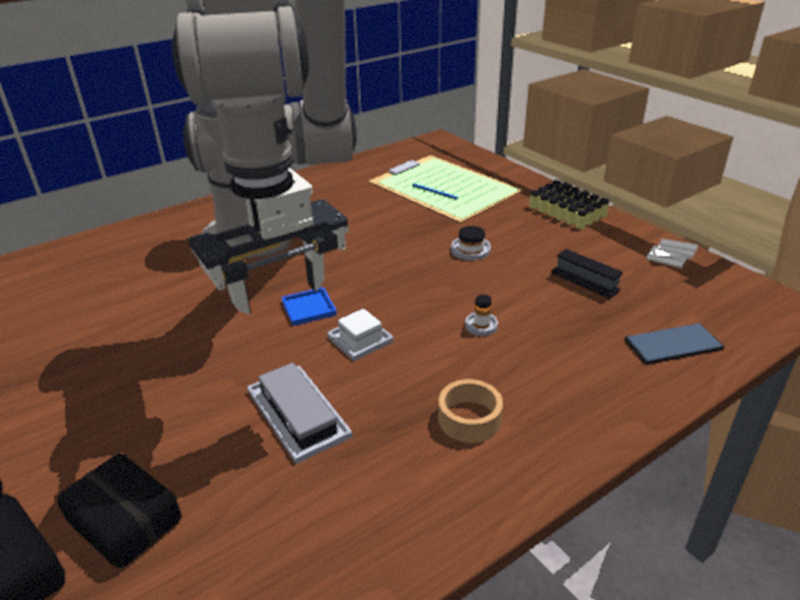

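All four are in their trays: case (300,405), tin (360,330), vial (482,312) and jar (471,242). Tape (470,410) and stapler (587,273) have not moved. The gripper is clear, so I'm handing in.

```bash
python3 -c "
from cell import robot; print(robot.hand_in())"
```

```text
the job is handed in; nothing more can be done
None
```

I took the pile apart from the top and set each thing in its own steel tray, in the order vial, jar, tin, case, then handed in at about 30 s of robot time. Each piece was gripped with nothing standing on it, and lowered until the wrist force showed light contact (about 3–6 N, about 8 N for the case) before I let go.

- **Placing:** The wrist images after each release, and a last scene picture, show all four upright and inside their rims. Vial, jar and case are within about 2 mm of centre. The tin measured about 1 mm off the tray centre I estimated from its visible edges.
- **Bystanders:** The tape roll and the stapler appear at the same pixels as at the start; I did not re-measure them in depth. The blue tray was not used.
- **Disagreement:** The fixed scene and side cameras differed by about 5 mm from each other, so I relied on the wrist camera for the fine positions, helped by those two for the jar dish, which was partly hidden. No check failed.

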